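# Seat a centrifuge rotor and spin it by hand

## Task

The rotor of the open bench centrifuge has been left standing proud on its spindle. Press it straight down by its black hub until you feel that it is fully home, finishing with a firm push of about 15 N held for a moment and never loading the rotor with more than 25 N; then spin it counter-clockwise (seen from above) by hand and let go, so that it coasts on freely by itself, runs at least one full turn and comes to rest. Leave the other things on the bench where they are.

Things in the scene. Friction and masses are not known exactly. Their poses are not given: they have to be found in the camera images.
- centrifuge: Fixed open bench centrifuge, white, 260 (x) x 280 (y) x 150 mm high. Origin: centre of its underside on the bench, z up; the rotor's vertical axis passes through it. Flat deck 150 mm above the origin with a round bowl of 196 mm diameter; grey control panel on its -x side, red counter-clockwise arrow on the deck. At home the hub top lies 184 to 195 mm above the origin, differing by machine.
- rotor_unit: Hub carrier with the rotor (0.65 kg, +-25 %); slides straight down the spindle, cannot tilt. Origin on the axis, level with the upper face of the rotor disc (aluminium, 170 mm diameter); does not turn with it. Starts 4 to 13 mm proud of home and stays where left. Sliding it down takes 5 to 10 N; at the stop (home, whose height must be felt) the push rises by about 10 N per mm (rubber mount).
- hub_top (a point): Centre of the flat top of the black knurled hub, 34 mm diameter, on the rotor's axis, 38 mm above the disc's upper face. Press here, and slowly. The black part is 26 mm high; below it is a steel collar of 44 mm diameter, 12 mm high.
- tube_a (a point): Top centre of one of four upright capped tubes fixed in the rotor: white, 18 mm diameter, with a blue cap of 20 mm; top 40 mm above the disc's upper face. The four stand every 90 degrees at 62 mm from the axis, with clear gaps of 68 mm between neighbours, and turn with the rotor. Push the rotor round by them.
- rotor (a joint): Turning angle of the rotor (rad, endless), positive counter-clockwise seen from above; starts between -0.5 and 0.5. At 0 tube_a lies 45 degrees counter-clockwise from the centrifuge's own +x. Very free: let go, it slows by about 0.8 to 1.3 rad/s each second (from 4 rad/s it runs 6 to 10 rad further).
- rotor_lid: Loose aluminium rotor cover, a disc of 184 mm diameter with a black knob, 36 mm high, lying on the bench beside the centrifuge (its -y side). Origin at the centre of the underside. Leave alone.
- spanner: Loose steel spanner, 150 mm long, lying on the bench at the centrifuge's +y side. Leave alone.
- amber_bottle: Loose amber bottle, 76 mm diameter, about 170 mm high, on the right of the bench. Leave alone.
- red_cap_jar: Loose white jar with a red cap, 60 mm diameter, about 130 mm high, on the right of the bench. Leave alone.
- beaker: Loose clear beaker, 90 mm diameter, 110 mm high, on the left of the bench. Leave alone.
- tube_rack: Loose blue tube rack, 80 x 200 mm, 90 mm high, on the left of the bench. Leave alone.

How it is judged (in metres and radians):
On the way, in this order (a step that is already met when the one before it is completed fails the run):
1. the rotor is pressed home: the fingers push on it with more than 12 N for 0.2 s with the hub over 3 mm below its start (contact force between the fingers and rotor_unit above 12 N and distance of hub_top from where it was at the start of the episode above 0.003 m), for 0.2 s.
2. the rotor, still home, coasts counter-clockwise untouched at over 1.2 rad/s for 0.6 s (velocity of joint rotor above 1.2 rad/s and contact force between anything else and rotor_unit below 0.1 N and distance of hub_top from where it was at the start of the episode above 0.003 m), for 0.6 s.
At the end, for the whole second after the job is handed in: The rotor stays down where it was pressed (hub top more than 3 mm below its starting height), has turned at least about one full turn counter-clockwise (joint above 5.78 rad), stands still (under 0.05 rad/s) and is not touched; no other thing on the bench moved by more than 15 mm (distance of hub_top from where it was at the start of the episode above 0.003 m and value of joint rotor above 5.78 rad and velocity of joint rotor between -0.05 and 0.05 rad/s).
It fails at once if the rotor is loaded with more than 25 N (contact force between anything else and rotor_unit above 25 N).
It fails at once if a bystander is moved by more than 15 mm (distance of any of rotor_lid, spanner, amber_bottle, red_cap_jar, beaker, tube_rack from where it was at the start of the episode above 0.015 m).
It also fails if it takes over 61 s, if anything falls off the work surface, if the arm or the gripper's body presses on something with over 40 N, if the wrist force passes 120 N, or if a joint passes its speed limit or range.

## Robot

A 6-joint arm with a two-finger parallel gripper is mounted at the origin on the work surface. World frame = base frame: x ahead of the robot, y to its left, z up, the work surface at z = 0. Lengths are in m, angles in degrees, forces in N, time in s.
With the tool pointing down it reaches from about 0.225 to 0.875 m from the base axis. Payload 3.4 kg.
Tool frame: the origin (TCP) lies midway between the tips of the shut fingers; the grasp point (between the pads) lies bot.grasp_offset behind it (bot.grasp_offset is the distance from the TCP to the grasp point, in m); y points along the fingers, z is the direction in which the jaws open and shut, and the axes are right-handed (so a half turn about y gives the same grasp; the last joint's range is limited). The gripper opens to 85 mm and grips with 20 to 120 N. Pads are 22 mm wide; open, the fingers measure 114 mm over their backs; the gripper's body (76 mm by 85 mm) begins 54 mm behind the grasp point. The pads swing forward as they close: fully open they stand 13 mm farther back than shut.
Start: joints at [-76.776, 15.808, 86.224, -0, 77.962, -6.933], TCP at [0.198, -0.54, 0.231] pointing down, gripper open.
Joint ranges: [-165.64, 165.64], [-43.16, 119.46], [12.63, 154.43], [-67.54, 247.53], [6.08, 155.33], [-154.97, 154.97]. Speed limits (degrees/s): [147.25, 147.25, 180, 180, 180, 180].

## Interface

Orientations are given as a 3x3 rotation matrix whose columns are the frame's x, y, z axes.
In Python, from plant import bot gives the robot as it stands.
- The arm moves only by the tool servo_tool, never from a script. Its argument "rows" is a list of rows, each an object of numbers: "dx", "dy", "dz": the shift along the tool's x, y, z in mm; "yaw": the turn about the tool's y in degrees. In form: [{"dx": .., "dy": .., "dz": .., "yaw": ..}, ...]. A call has 1 to 12 rows; each row is the pose to reach, as a shift and turn from the pose measured when the call began, along the tool's axes at that moment; what a row does not reach only later rows make up. A row lasts 1/12 s, in which the tool goes at most 41.7 mm and 7.16 degrees, less where a joint would pass 70% of its speed; a pose out of reach is approached as far as the arm can. A call with a gripper value outside its range is refused whole. "gripper" is the finger opening in mm, from 0 to 85.4, set as the call begins (left out, the last holds). The fingers move at their own pace and stop on an object; "squeeze" is the grip in N (left out, the last holds). Time passes only in rows, so rows that repeat a pose let the fingers close. It gives the time, the measured TCP pose, the force and the opening at its end, in the units of the state.
- bot.get_obs(): the state, without advancing time (a new reading comes with each control period).
- bot.grab_frame(name): name is "scene" or "top" or "wrist"; returns the picture (400x640x3 uint8, blue, green, red); there is no depth.
- bot.get_calibration(name): a dict with "camera_matrix" (3x3 intrinsics, pixels), "k1" (the pictures are not rectified: a ray, as slopes to the right and down, at radius r is drawn at 1 + k1 r^2 times it, then the intrinsics apply), "world_from_camera" (4x4, takes a point from camera to world coordinates). Camera axes: x right, y down, z forward; pixel columns grow to the right and rows downward; lengths in m; the calibration is good to about 2 mm. A picture is of the moment at which its call begins: read the wrist's pose just before it. get_calibration takes no time and is no camera call; for the wrist camera it gives the pose at the moment of the call.
- bot.hand_in(): hands the job in, once; it reports no verdict.
The state is a dict: "time": time; "joint_pos": joint angles; "qvel": joint speeds; "tau": joint torques, N m; "tcp_pos": TCP position; "tool_rot": TCP orientation; "ft_force": force on the tool from outside, world axes, zero at the start; "torque": the same for the moment, N m; "opening": finger opening in m.
Only numpy, scipy, OpenCV 4.12 (cv2) and the standard library are available. Lean on these libraries where they do the work, as an engineer would, in place of code of your own. Each camera call takes 0.05 s, during which the arm holds its last target.

## Working session

There is one attempt and no reset: what is moved stays moved. The work goes in short steps, Python scripts to look and compute and a tool call to move; the robot and the scene stay as the last step left them, time stands still between calls to the robot, and variables do not carry over. Pictures are saved under pics/ and viewed, and the job is handed in when it is done.

Besides the shell and the picture viewer there is one more tool, called after "Request:" as a command line: name --argument value ..., lists and objects as JSON in quotes. servo_tool: Moves the arm, as the interface text tells. Its arguments: {"type":"object","properties":{"rows":{"type":"array"},"gripper":{"type":"number"},"squeeze":{"type":"number"}},"required":["rows"]}

```bash
mkdir -p pics; ls; python3 - <<'E'
from plant import bot
import cv2
o=bot.get_obs()
print(o, bot.grasp_offset)
for n in("scene","top","wrist"):
    c=bot.get_calibration(n); print(n,c)
    cv2.imwrite(f"pics/{n}0.png",bot.grab_frame(n))
E
```

```text
pics
{'time': 0.0, 'joint_pos': array([-7.67764361e+01,  1.58486978e+01,  8.62958687e+01,  2.21937870e-04,
        7.79637242e+01, -6.93301291e+00]), 'qvel': array([ 0.02666067,  0.04776008,  0.02753716,  0.10972722,  0.04378986,
       -0.03757319]), 'tau': array([ 2.38640183e-03, -4.16762209e+01, -2.45803231e+01,  9.80895288e-05,
        1.08137535e-02, -2.19918121e-05]), 'tcp_pos': array([ 0.19800653, -0.53925384,  0.23042452]), 'tool_rot': array([[-9.38754776e-01, -4.28658210e-04,  3.44585673e-01],
       [-3.44585861e-01,  1.84077982e-03, -9.38753000e-01],
       [-2.31902171e-04, -9.99998214e-01, -1.87575040e-03]]), 'ft_force': array([-0.40284399, -0.1181815 ,  0.26879609]), 'torque': array([ 0.0247221 , -0.03058031,  0.01599868]), 'opening': 0.08522083945825118} 0.0187
scene {'camera_matrix': array([[403.68616435,   0.        , 316.07973286],
       [  0.        , 403.68616435, 199.04829075],
       [  0.        ,   0.        ,   1.        ]]), 'k1': -0.0660952205435715, 'world_from_camera': array([[-0.59784254,  0.54590224, -0.58700515,  1.24820873],
       [ 0.80137534,  0.4
[... 405 characters left out ...]
 -0.99354347,  0.11056362,  0.38734304],
       [-0.99965799, -0.02595251, -0.00322107, -0.00974206],
       [ 0.00606968, -0.11044387, -0.99386383,  1.5740392 ],
       [ 0.        ,  0.        ,  0.        ,  1.        ]])}
wrist {'camera_matrix': array([[279.94299604,   0.        , 318.444701  ],
       [  0.        , 279.94299604, 196.91771834],
       [  0.        ,   0.        ,   1.        ]]), 'k1': -0.050263669431790024, 'world_from_camera': array([[ 0.34477437, -0.89429216, -0.28525806,  0.27087816],
       [-0.93868049, -0.32946875, -0.10163305, -0.51158577],
       [-0.00309397,  0.30280664, -0.95304699,  0.37260977],
       [ 0.        ,  0.        ,  0.        ,  1.        ]])}
```

View pics/scene0.png

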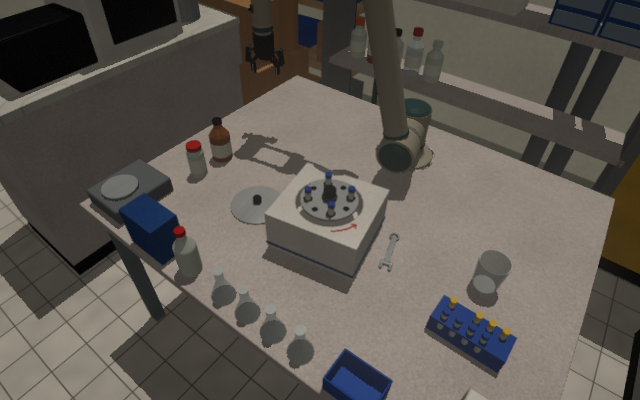

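View pics/top0.png

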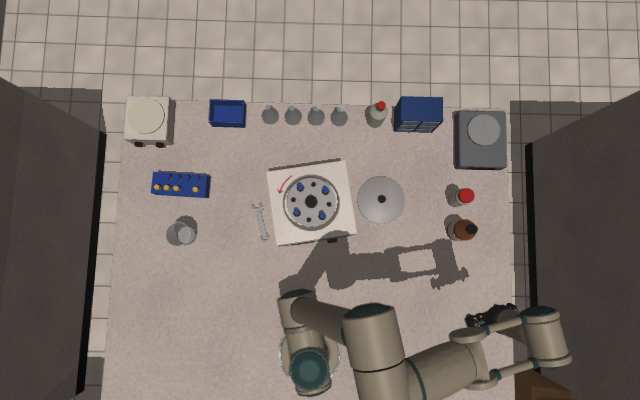

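```bash
cat > h.py <<'E'
import numpy as np,cv2
from plant import bot
def ray(name,u,v,c=None):
    c=c or bot.get_calibration(name);K=c["camera_matrix"]
    d=np.array([(u-K[0,2])/K[0,0],(v-K[1,2])/K[1,1]]);s=d.copy()
    for _ in range(20): s=d/(1+c["k1"]*(s@s))
    W=c["world_from_camera"];return W[:3,3],W[:3,:3]@np.array([s[0],s[1],1])
def plane(name,u,v,z,c=None):
    o,d=ray(name,u,v,c);return o+d*(z-o[2])/d[2]
def tri(*rs):
    A=np.zeros((3,3));b=np.zeros(3)
    for o,d in rs:
        d=d/np.linalg.norm(d);P=np.eye(3)-np.outer(d,d);A+=P;b+=P@o
    p=np.linalg.solve(A,b);return p,[np.linalg.norm((np.eye(3)-np.outer(d,d)/(d@d))@(p-o)) for o,d in rs]
def blobs(m,amin):
    n,l,s,c=cv2.connectedComponentsWithStats(m.astype(np.uint8))
    return [(c[i].round(2).tolist(),int(s[i,4])) for i in range(1,n) if s[i,4]>=amin]
E
python3 - <<'E'
from h import *
for n,(x0,y0,x1,y1) in dict(top=(255,150,415,250),scene=(260,160,400,275)).items():
    im=cv2.imread(f"pics/{n}0.png");
    h=cv2.cvtColor(im,cv2.COLOR_BGR2HSV)
    m=np.zeros(im.shape[:2],bool);m[y0:y1,x0:x1]=1
    print(n,"blue",blobs(m&(h[...,0]>105)&(h[...,0]<128)&(h[...,1]>130)&(h[...,2]>50),5))
    print("black",blobs(m&(h[...,2]<48),10))
    print("white",blobs(m&(h[...,2]>180),300))
    cv2.imwrite(f"pics/{n}0c.png",cv2.resize(im[y0:y1,x0:x1],None,fx=5,fy=5,interpolation=cv2.INTER_CUBIC))
E
```

```text
top blue [([299.33, 186.12], 24), ([325.09, 189.09], 22), ([296.04, 211.6], 25), ([321.91, 215.09], 22)]
black [([310.63, 200.76], 90), ([381.22, 198.67], 36), ([331.76, 239.92], 38)]
white [([309.92, 201.5], 3215)]
scene blue [([328.19, 173.69], 16), ([307.38, 188.43], 21), ([351.28, 187.61], 18), ([330.83, 203.26], 23)]
black [([391.17, 164.52], 184), ([328.9, 192.95], 183), ([345.55, 208.36], 11), ([314.5, 208.8], 10)]
white []
```

View pics/top0c.png

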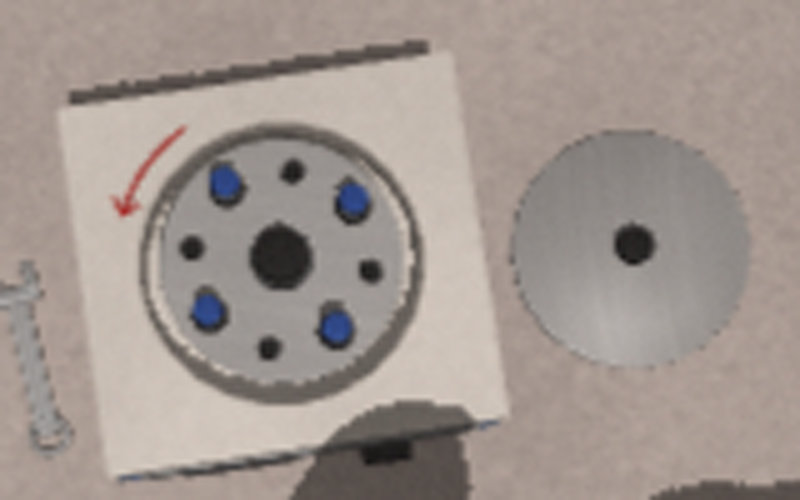

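View pics/scene0c.png

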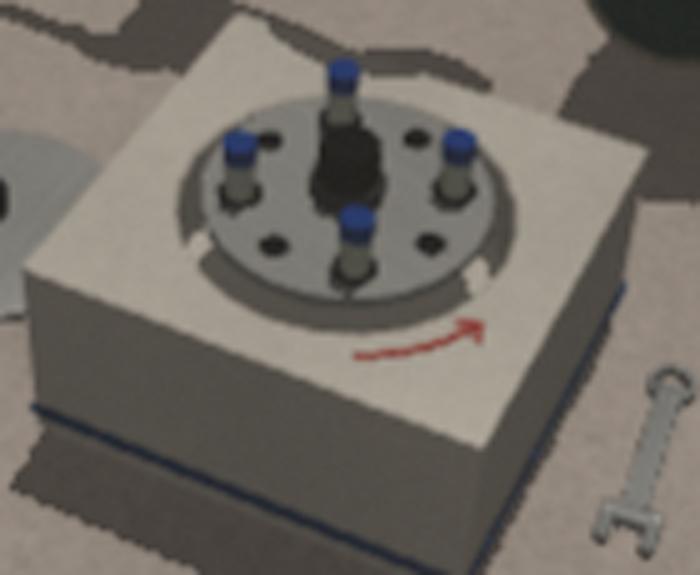

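```bash
python3 - <<'E'
from h import *
T=[(299.33,186.12),(325.09,189.09),(296.04,211.6),(321.91,215.09)]
S=[(330.83,203.26),(307.38,188.43),(351.28,187.61),(328.19,173.69)]
P=[]
for t,s in zip(T,S):
    p,r=tri(ray("top",*t),ray("scene",*s));P.append(p);print(p.round(4),np.round(r,4))
P=np.array(P);c=P.mean(0);print(c,np.linalg.norm(P[:,:2]-c[:2],axis=1),np.degrees(np.arctan2(*(P[:,:2]-c[:2]).T[::-1])))
Q=np.array([plane("top",*t,0.2) for t in T]);c=Q.mean(0);print(c)
# deck corners from crops
k=[(60,108),(448,50),(508,415),(112,478)]
D=[plane("top",255+x/5,150+y/5,.15) for x,y in k];print(np.round(D,4),np.mean(D,0))
for i in range(4):
    e=D[(i+1)%4]-D[i];print(np.linalg.norm(e),np.degrees(np.arctan2(e[1],e[0])))
print("lid",plane("top",255+632/5,150+248/5,.01))
E
```

```text
[0.5883 0.0469 0.1993] [0.0004 0.0004]
[ 0.5803 -0.0399  0.1994] [0.0001 0.0001]
[0.5015 0.0558 0.1996] [0.0001 0.0001]
[ 0.4921 -0.0311  0.1995] [0.0001 0.0001]
[0.54054061 0.00793939 0.19946384] [0.06166376 0.06218185 0.06176668 0.06226142] [  39.2328478   -50.26420617  129.18602974 -141.14702621]
[0.54044978 0.00797771 0.2       ]
[[ 0.6437  0.1641  0.15  ]
 [ 0.6923 -0.1072  0.15  ]
 [ 0.437  -0.1532  0.15  ]
 [ 0.3869  0.1184  0.15  ]] [0.5399915  0.00553057 0.15      ]
0.2756465619587619 -79.83287398786398
0.25941955994536897 -169.7700217268053
0.27624217252015065 100.46155178200543
0.2608391041289845 10.099605841295569
lid [ 0.57189103 -0.26037068  0.01      ]
```

Request:
servo_tool --rows '[{"dx": -12,"dy": -3,"dz": -9},{"dx": -36,"dy": -8,"dz": -28},{"dx": -68,"dy": -15,"dz": -52},{"dx": -100,"dy": -20,"dz": -77},{"dx": -132,"dy": -25,"dz": -102},{"dx": -164,"dy": -25,"dz": -127},{"dx": -196,"dy": -25,"dz": -152},{"dx": -228,"dy": -25,"dz": -176},{"dx": -260,"dy": -25,"dz": -201},{"dx": -290,"dy": -25,"dz": -224},{"dx": -310,"dy": -25,"dz": -240},{"dx": -320,"dy": -25,"dz": -248}]' --gripper 0 --squeeze 60

```text
invalid input at $.rows[0]: expected keys dx, dy, dz, yaw
```

Request:
servo_tool --rows '[{"dx": -12,"dy": -3,"dz": -9,"yaw": 0},{"dx": -36,"dy": -8,"dz": -28,"yaw": 0},{"dx": -68,"dy": -15,"dz": -52,"yaw": 0},{"dx": -100,"dy": -20,"dz": -77,"yaw": 0},{"dx": -132,"dy": -25,"dz": -102,"yaw": 0},{"dx": -164,"dy": -25,"dz": -127,"yaw": 0},{"dx": -196,"dy": -25,"dz": -152,"yaw": 0},{"dx": -228,"dy": -25,"dz": -176,"yaw": 0},{"dx": -260,"dy": -25,"dz": -201,"yaw": 0},{"dx": -290,"dy": -25,"dz": -224,"yaw": 0},{"dx": -310,"dy": -25,"dz": -240,"yaw": 0},{"dx": -320,"dy": -25,"dz": -248,"yaw": 0}]' --gripper 0 --squeeze 60

```text
time: 1.15
tcp_pos: [0.4138, -0.1921, 0.2562]
tool_rot: [[-0.938, 0.0, 0.348], [-0.348, 0.003, -0.938], [-0.002, -1.0, -0.003]]
ft_force: [-0.1, -0.4, -0.5]
opening: 0.0006
```

Request:
servo_tool --rows '[{"dx": -16,"dy": 0,"dz": -12,"yaw": -3},{"dx": -45,"dy": 0,"dz": -34,"yaw": -6},{"dx": -76,"dy": 2,"dz": -58,"yaw": -10},{"dx": -107,"dy": 5,"dz": -82,"yaw": -14},{"dx": -138,"dy": 10,"dz": -105,"yaw": -18},{"dx": -164,"dy": 12,"dz": -124,"yaw": -22},{"dx": -182,"dy": 16,"dz": -138,"yaw": -25},{"dx": -188,"dy": 18,"dz": -143,"yaw": -27},{"dx": -188,"dy": 20,"dz": -143,"yaw": -27},{"dx": -188,"dy": 20,"dz": -143,"yaw": -27}]'

```text
time: 1.98
tcp_pos: [0.5392, 0.0075, 0.2364]
tool_rot: [[-0.677, -0.002, 0.736], [-0.736, 0.003, -0.677], [-0.001, -1.0, -0.003]]
ft_force: [0.6, -0.6, -0.3]
opening: 0.0002
```

```bash
python3 - <<'E'
from h import *
o=bot.get_obs();print(o["tcp_pos"],o["tool_rot"],o["ft_force"],o["joint_pos"])
a=bot.grab_frame("scene");b=bot.grab_frame("wrist")
cv2.imwrite("pics/s1.png",np.vstack([cv2.resize(a[120:270,230:430],(800,600))[:,:],])) 
cv2.imwrite("pics/w1.png",b)
E
```

```text
[0.53919643 0.00750959 0.23636498] [[-6.77252832e-01 -1.73172983e-03  7.35748328e-01]
 [-7.35749855e-01  2.77251661e-03 -6.77247712e-01]
 [-8.67064395e-04 -9.99994657e-01 -3.15181470e-03]] [ 0.61287688 -0.57547887 -0.27883463] [-6.69607064 12.60976835 89.93879442  0.14971075 77.56854553 35.90083388]
```

View pics/s1.png

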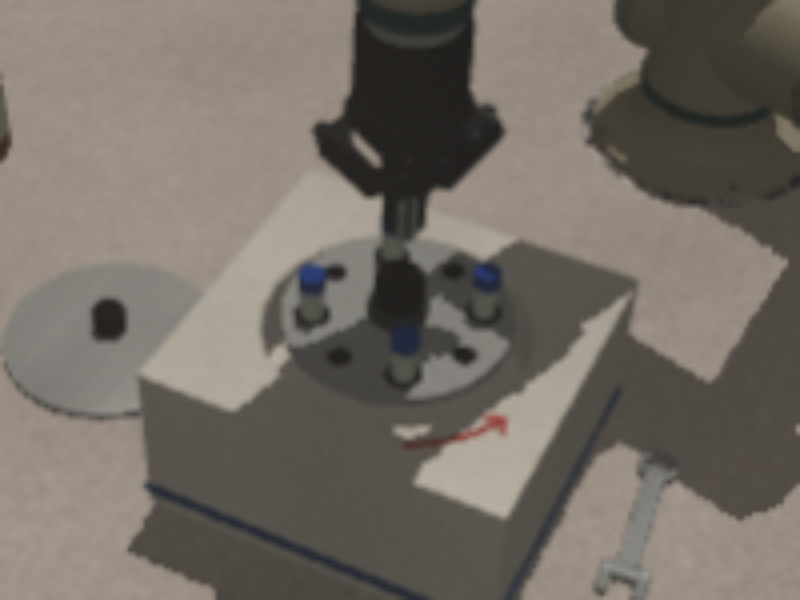

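View pics/w1.png

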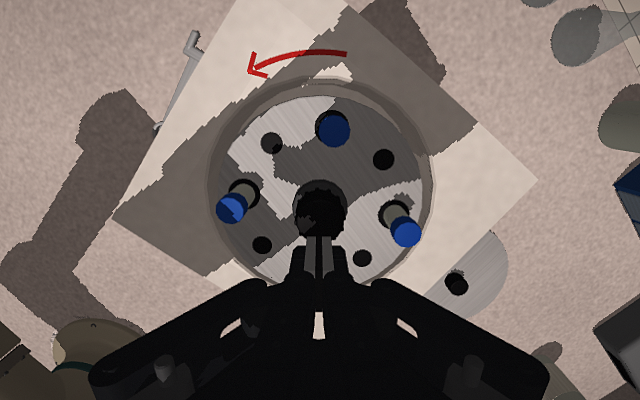

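Request:
servo_tool --rows '[{"dx": 0,"dy": 5,"dz": 0,"yaw": 0},{"dx": 0,"dy": 12,"dz": 0,"yaw": 0},{"dx": 0,"dy": 18,"dz": 0,"yaw": 0},{"dx": 0,"dy": 22,"dz": 0,"yaw": 0},{"dx": 0,"dy": 24,"dz": 0,"yaw": 0},{"dx": 0,"dy": 25,"dz": 0,"yaw": 0},{"dx": 0,"dy": 25,"dz": 0,"yaw": 0}]'

```text
time: 2.67
tcp_pos: [0.5392, 0.0065, 0.2117]
tool_rot: [[-0.679, -0.001, 0.734], [-0.734, 0.003, -0.679], [-0.001, -1.0, -0.003]]
ft_force: [0.3, -0.7, 0.6]
opening: -0.0
```

Request:
servo_tool --rows '[{"dx": 0,"dy": 0.6,"dz": 0,"yaw": 0},{"dx": 0,"dy": 1.2,"dz": 0,"yaw": 0},{"dx": 0,"dy": 1.8,"dz": 0,"yaw": 0},{"dx": 0,"dy": 2.4,"dz": 0,"yaw": 0},{"dx": 0,"dy": 3,"dz": 0,"yaw": 0},{"dx": 0,"dy": 3.6,"dz": 0,"yaw": 0},{"dx": 0,"dy": 4.2,"dz": 0,"yaw": 0},{"dx": 0,"dy": 4.8,"dz": 0,"yaw": 0},{"dx": 0,"dy": 5.4,"dz": 0,"yaw": 0},{"dx": 0,"dy": 6,"dz": 0,"yaw": 0}]'

```text
time: 3.5
tcp_pos: [0.5393, 0.0065, 0.2056]
tool_rot: [[-0.679, -0.001, 0.734], [-0.734, 0.003, -0.679], [-0.001, -1.0, -0.003]]
ft_force: [0.2, 0.8, 0.1]
opening: 0.0001
```

Request:
servo_tool --rows '[{"dx": 0,"dy": 0.5,"dz": 0,"yaw": 0},{"dx": 0,"dy": 1,"dz": 0,"yaw": 0},{"dx": 0,"dy": 1.5,"dz": 0,"yaw": 0},{"dx": 0,"dy": 2,"dz": 0,"yaw": 0},{"dx": 0,"dy": 2.5,"dz": 0,"yaw": 0},{"dx": 0,"dy": 3,"dz": 0,"yaw": 0},{"dx": 0,"dy": 3.5,"dz": 0,"yaw": 0},{"dx": 0,"dy": 4,"dz": 0,"yaw": 0}]'

```text
time: 4.17
tcp_pos: [0.5393, 0.0065, 0.2016]
tool_rot: [[-0.679, -0.001, 0.734], [-0.734, 0.003, -0.679], [-0.001, -1.0, -0.003]]
ft_force: [-0.1, 0.4, -0.2]
opening: -0.0004
```

Request:
servo_tool --rows '[{"dx": 0,"dy": 0.5,"dz": 0,"yaw": 0},{"dx": 0,"dy": 1,"dz": 0,"yaw": 0},{"dx": 0,"dy": 1.5,"dz": 0,"yaw": 0},{"dx": 0,"dy": 2,"dz": 0,"yaw": 0},{"dx": 0,"dy": 2.5,"dz": 0,"yaw": 0},{"dx": 0,"dy": 3,"dz": 0,"yaw": 0}]'

```text
time: 4.67
tcp_pos: [0.5397, 0.0064, 0.1997]
tool_rot: [[-0.679, 0.001, 0.734], [-0.734, 0.003, -0.679], [-0.002, -1.0, -0.001]]
ft_force: [-1.0, 0.3, 7.6]
opening: 0.0001
```

Request:
servo_tool --rows '[{"dx": 0,"dy": 0.6,"dz": 0,"yaw": 0},{"dx": 0,"dy": 1.0,"dz": 0,"yaw": 0},{"dx": 0,"dy": 1.4,"dz": 0,"yaw": 0},{"dx": 0,"dy": 1.8,"dz": 0,"yaw": 0},{"dx": 0,"dy": 2.2,"dz": 0,"yaw": 0},{"dx": 0,"dy": 2.6,"dz": 0,"yaw": 0},{"dx": 0,"dy": 3.0,"dz": 0,"yaw": 0}]'

```text
time: 5.25
tcp_pos: [0.5398, 0.0064, 0.1979]
tool_rot: [[-0.679, 0.002, 0.734], [-0.734, 0.002, -0.679], [-0.003, -1.0, -0.0]]
ft_force: [-1.7, -0.3, 7.5]
opening: 0.0001
```

Request:
servo_tool --rows '[{"dx": 0,"dy": 0.8,"dz": 0,"yaw": 0},{"dx": 0,"dy": 1.3,"dz": 0,"yaw": 0},{"dx": 0,"dy": 1.7,"dz": 0,"yaw": 0},{"dx": 0,"dy": 2.0,"dz": 0,"yaw": 0},{"dx": 0,"dy": 2.3,"dz": 0,"yaw": 0},{"dx": 0,"dy": 2.6,"dz": 0,"yaw": 0}]'

```text
time: 5.75
tcp_pos: [0.5398, 0.0064, 0.1965]
tool_rot: [[-0.679, 0.003, 0.734], [-0.734, 0.002, -0.679], [-0.003, -1.0, 0.001]]
ft_force: [-1.5, -0.1, 5.9]
opening: -0.0004
```

Request:
servo_tool --rows '[{"dx": 0,"dy": 0.8,"dz": 0,"yaw": 0},{"dx": 0,"dy": 1.3,"dz": 0,"yaw": 0},{"dx": 0,"dy": 1.7,"dz": 0,"yaw": 0},{"dx": 0,"dy": 2.0,"dz": 0,"yaw": 0},{"dx": 0,"dy": 2.3,"dz": 0,"yaw": 0},{"dx": 0,"dy": 2.6,"dz": 0,"yaw": 0}]'

```text
time: 6.25
tcp_pos: [0.5398, 0.0064, 0.1952]
tool_rot: [[-0.679, 0.004, 0.735], [-0.735, 0.002, -0.679], [-0.004, -1.0, 0.001]]
ft_force: [-2.7, -0.0, 7.6]
opening: -0.0002
```

Request:
servo_tool --rows '[{"dx": 0,"dy": 0.8,"dz": 0,"yaw": 0},{"dx": 0,"dy": 1.3,"dz": 0,"yaw": 0},{"dx": 0,"dy": 1.7,"dz": 0,"yaw": 0},{"dx": 0,"dy": 2.0,"dz": 0,"yaw": 0},{"dx": 0,"dy": 2.3,"dz": 0,"yaw": 0},{"dx": 0,"dy": 2.6,"dz": 0,"yaw": 0}]'

```text
time: 6.75
tcp_pos: [0.5398, 0.0064, 0.1937]
tool_rot: [[-0.679, 0.005, 0.735], [-0.735, 0.002, -0.679], [-0.004, -1.0, 0.002]]
ft_force: [-1.8, -0.1, 6.7]
opening: -0.0
```

Request:
servo_tool --rows '[{"dx": 0,"dy": 0.8,"dz": 0,"yaw": 0},{"dx": 0,"dy": 1.3,"dz": 0,"yaw": 0},{"dx": 0,"dy": 1.7,"dz": 0,"yaw": 0},{"dx": 0,"dy": 2.0,"dz": 0,"yaw": 0},{"dx": 0,"dy": 2.3,"dz": 0,"yaw": 0},{"dx": 0,"dy": 2.6,"dz": 0,"yaw": 0}]'

```text
time: 7.25
tcp_pos: [0.5398, 0.0064, 0.1923]
tool_rot: [[-0.678, 0.005, 0.735], [-0.735, 0.002, -0.678], [-0.005, -1.0, 0.003]]
ft_force: [-2.4, 0.9, 8.3]
opening: -0.0
```

Request:
servo_tool --rows '[{"dx": 0,"dy": 0.8,"dz": 0,"yaw": 0},{"dx": 0,"dy": 1.3,"dz": 0,"yaw": 0},{"dx": 0,"dy": 1.7,"dz": 0,"yaw": 0},{"dx": 0,"dy": 2.0,"dz": 0,"yaw": 0},{"dx": 0,"dy": 2.3,"dz": 0,"yaw": 0},{"dx": 0,"dy": 2.6,"dz": 0,"yaw": 0}]'

```text
time: 7.75
tcp_pos: [0.5398, 0.0064, 0.1909]
tool_rot: [[-0.678, 0.006, 0.735], [-0.735, 0.001, -0.678], [-0.005, -1.0, 0.004]]
ft_force: [-1.9, 0.3, 7.6]
opening: 0.0004
```

Request:
servo_tool --rows '[{"dx": 0,"dy": 0.8,"dz": 0,"yaw": 0},{"dx": 0,"dy": 1.3,"dz": 0,"yaw": 0},{"dx": 0,"dy": 1.7,"dz": 0,"yaw": 0},{"dx": 0,"dy": 2.0,"dz": 0,"yaw": 0},{"dx": 0,"dy": 2.3,"dz": 0,"yaw": 0},{"dx": 0,"dy": 2.6,"dz": 0,"yaw": 0}]'

```text
time: 8.25
tcp_pos: [0.5397, 0.0064, 0.1895]
tool_rot: [[-0.678, 0.007, 0.735], [-0.735, 0.001, -0.678], [-0.006, -1.0, 0.004]]
ft_force: [-1.4, 0.6, 7.7]
opening: 0.0002
```

Request:
servo_tool --rows '[{"dx": 0,"dy": 0.8,"dz": 0,"yaw": 0},{"dx": 0,"dy": 1.3,"dz": 0,"yaw": 0},{"dx": 0,"dy": 1.7,"dz": 0,"yaw": 0},{"dx": 0,"dy": 2.0,"dz": 0,"yaw": 0},{"dx": 0,"dy": 2.3,"dz": 0,"yaw": 0},{"dx": 0,"dy": 2.6,"dz": 0,"yaw": 0}]'

```text
time: 8.75
tcp_pos: [0.5397, 0.0064, 0.1881]
tool_rot: [[-0.678, 0.008, 0.735], [-0.735, 0.001, -0.678], [-0.006, -1.0, 0.005]]
ft_force: [-1.7, -0.2, 7.0]
opening: -0.0002
```

Request:
servo_tool --rows '[{"dx": 0,"dy": 0.8,"dz": 0,"yaw": 0},{"dx": 0,"dy": 1.2,"dz": 0,"yaw": 0},{"dx": 0,"dy": 1.5,"dz": 0,"yaw": 0},{"dx": 0,"dy": 1.8,"dz": 0,"yaw": 0},{"dx": 0,"dy": 2.1,"dz": 0,"yaw": 0}]'

```text
time: 9.17
tcp_pos: [0.5398, 0.0064, 0.1875]
tool_rot: [[-0.678, 0.009, 0.735], [-0.735, 0.001, -0.678], [-0.007, -1.0, 0.006]]
ft_force: [-1.9, 0.3, 9.2]
opening: -0.0003
```

Request:
servo_tool --rows '[{"dx": 0,"dy": 1.0,"dz": 0,"yaw": 0},{"dx": 0,"dy": 1.5,"dz": 0,"yaw": 0},{"dx": 0,"dy": 1.8,"dz": 0,"yaw": 0},{"dx": 0,"dy": 2.1,"dz": 0,"yaw": 0},{"dx": 0,"dy": 2.3,"dz": 0,"yaw": 0}]'

```text
time: 9.58
tcp_pos: [0.54, 0.0064, 0.1873]
tool_rot: [[-0.678, 0.011, 0.735], [-0.735, 0.0, -0.678], [-0.008, -1.0, 0.008]]
ft_force: [-3.8, -0.5, 12.6]
opening: -0.0002
```

Request:
servo_tool --rows '[{"dx": 0,"dy": 1.2,"dz": 0,"yaw": 0},{"dx": 0,"dy": 2.0,"dz": 0,"yaw": 0},{"dx": 0,"dy": 2.4,"dz": 0,"yaw": 0},{"dx": 0,"dy": 2.7,"dz": 0,"yaw": 0},{"dx": 0,"dy": 2.7,"dz": 0,"yaw": 0},{"dx": 0,"dy": 2.7,"dz": 0,"yaw": 0},{"dx": 0,"dy": 2.7,"dz": 0,"yaw": 0},{"dx": 0,"dy": 2.7,"dz": 0,"yaw": 0},{"dx": 0,"dy": 2.7,"dz": 0,"yaw": 0},{"dx": 0,"dy": 2.7,"dz": 0,"yaw": 0},{"dx": 0,"dy": 2.7,"dz": 0,"yaw": 0},{"dx": 0,"dy": 2.7,"dz": 0,"yaw": 0}]'

```text
time: 10.58
tcp_pos: [0.5402, 0.0063, 0.1871]
tool_rot: [[-0.678, 0.013, 0.735], [-0.735, 0.0, -0.678], [-0.009, -1.0, 0.009]]
ft_force: [-2.6, 1.3, 13.6]
opening: 0.0001
```

Request:
servo_tool --rows '[{"dx": 0,"dy": 1.5,"dz": 0,"yaw": 0},{"dx": 0,"dy": 2.2,"dz": 0,"yaw": 0},{"dx": 0,"dy": 2.7,"dz": 0,"yaw": 0},{"dx": 0,"dy": 3.0,"dz": 0,"yaw": 0},{"dx": 0,"dy": 3.0,"dz": 0,"yaw": 0},{"dx": 0,"dy": 3.0,"dz": 0,"yaw": 0},{"dx": 0,"dy": 3.0,"dz": 0,"yaw": 0},{"dx": 0,"dy": 3.0,"dz": 0,"yaw": 0},{"dx": 0,"dy": 3.0,"dz": 0,"yaw": 0},{"dx": 0,"dy": 3.0,"dz": 0,"yaw": 0}]'

```text
time: 11.42
tcp_pos: [0.5403, 0.0063, 0.1869]
tool_rot: [[-0.678, 0.015, 0.735], [-0.735, -0.0, -0.678], [-0.01, -1.0, 0.011]]
ft_force: [-4.1, 0.7, 16.6]
opening: 0.0001
```

```bash
python3 - <<'E'
from h import *
o=bot.get_obs();print(o["time"],o["tcp_pos"],o["ft_force"])
E
```

```text
11.4167 [0.54027604 0.00629427 0.18690438] [-4.10274938  0.66832284 16.58663451]
```

Request:
servo_tool --rows '[{"dx": 0,"dy": -3,"dz": 0,"yaw": 0},{"dx": 0,"dy": -12,"dz": 0,"yaw": 0},{"dx": 0,"dy": -28,"dz": 0,"yaw": 0},{"dx": 0,"dy": -42,"dz": 0,"yaw": 0},{"dx": 0,"dy": -50,"dz": 0,"yaw": 0},{"dx": 0,"dy": -52,"dz": 0,"yaw": 0},{"dx": 0,"dy": -52,"dz": 0,"yaw": 0}]'

```text
time: 12.0
tcp_pos: [0.5398, 0.0063, 0.2393]
tool_rot: [[-0.678, 0.016, 0.735], [-0.735, -0.0, -0.678], [-0.01, -1.0, 0.012]]
ft_force: [-0.3, -0.1, -1.0]
opening: -0.0002
```

```bash
python3 - <<'E'
from h import *
o=bot.get_obs();print(o["tcp_pos"],o["tool_rot"],o["ft_force"],o["joint_pos"])
c=bot.get_calibration("wrist")
a=bot.grab_frame("scene");b=bot.grab_frame("wrist")
cv2.imwrite("pics/s2.png",a);cv2.imwrite("pics/w2.png",b)
for n,im,(x0,y0,x1,y1) in (("scene",a,(270,160,390,230)),("wrist",b,(180,60,450,280))):
    h=cv2.cvtColor(im,cv2.COLOR_BGR2HSV)
    m=np.zeros(im.shape[:2],bool);m[y0:y1,x0:x1]=1
    B=blobs(m&(h[...,0]>105)&(h[...,0]<128)&(h[...,1]>130)&(h[...,2]>40),5)
    for p,s in B: q=plane(n,*p,0.187,c if n=="wrist" else None);d=q[:2]-[.5405,.0075];print(n,p,s,q.round(4),np.linalg.norm(d),np.degrees(np.arctan2(d[1],d[0])))
E
```

```text
[0.5397975  0.00628379 0.23926877] [[-6.77815992e-01  1.59546132e-02  7.35058455e-01]
 [-7.35156635e-01 -4.32349604e-04 -6.77897142e-01]
 [-1.04977844e-02 -9.99872624e-01  1.20221932e-02]] [-0.31736773 -0.12951153 -1.0162326 ] [-6.77601310e+00  1.20098318e+01  9.03295732e+01  8.55351345e-02
  7.67499004e+01  3.58847824e+01]
scene [307.5, 191.5] 20 [ 0.5795 -0.0401  0.187 ] 0.061506237968301895 -50.64174365305708
scene [350.93, 191.2] 15 [0.5025 0.0566 0.187 ] 0.062111790623101744 127.70567751994429
wrist [330.66, 129.32] 669 [0.5899 0.049  0.187 ] 0.06456066823996146 40.05550507549732
wrist [235.05, 202.37] 652 [0.5035 0.0579 0.187 ] 0.06253140081267006 126.31993304399157
wrist [398.22, 223.33] 622 [ 0.5813 -0.0371  0.187 ] 0.06044358940199744 -47.58422015727443
```

View pics/w2.png

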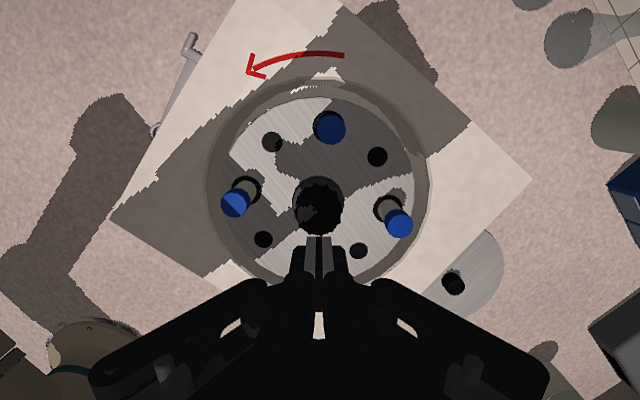

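Request:
servo_tool --rows '[{"dx": -12,"dy": 0,"dz": 15,"yaw": 0},{"dx": -28,"dy": 0,"dz": 34,"yaw": 0},{"dx": -38,"dy": 0,"dz": 47,"yaw": 0},{"dx": -40,"dy": 0,"dz": 49,"yaw": 0},{"dx": -40,"dy": 0,"dz": 49,"yaw": 0},{"dx": -40,"dy": 10,"dz": 49,"yaw": 0},{"dx": -40,"dy": 15,"dz": 49,"yaw": 0},{"dx": -40,"dy": 15,"dz": 49,"yaw": 0}]'

```text
time: 12.77
tcp_pos: [0.6001, 0.0028, 0.2219]
tool_rot: [[-0.678, 0.009, 0.735], [-0.735, 0.0, -0.678], [-0.006, -1.0, 0.006]]
ft_force: [-0.6, 0.1, 0.5]
opening: -0.0001
```

```bash
python3 - <<'E'
from h import *
o=bot.get_obs();print(o["tcp_pos"],o["tool_rot"],o["ft_force"])
a=bot.grab_frame("scene")
cv2.imwrite("pics/s3.png",cv2.resize(a[120:270,230:430],(800,600),interpolation=cv2.INTER_CUBIC))
cv2.imwrite("pics/w3.png",bot.grab_frame("wrist"))
E
```

```text
[0.60012848 0.00279789 0.22189416] [[-6.77813571e-01  9.00652380e-03  7.35178649e-01]
 [-7.35206593e-01  3.01800734e-04 -6.77843031e-01]
 [-6.32688685e-03 -9.99959395e-01  6.41709104e-03]] [-0.61232834  0.09105065  0.54590653]
```

View pics/w3.png

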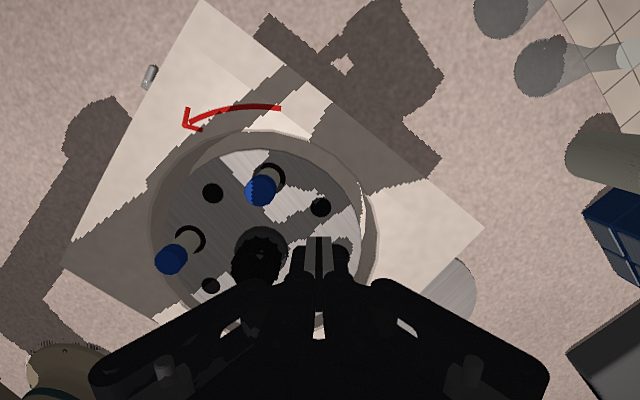

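View pics/s3.png

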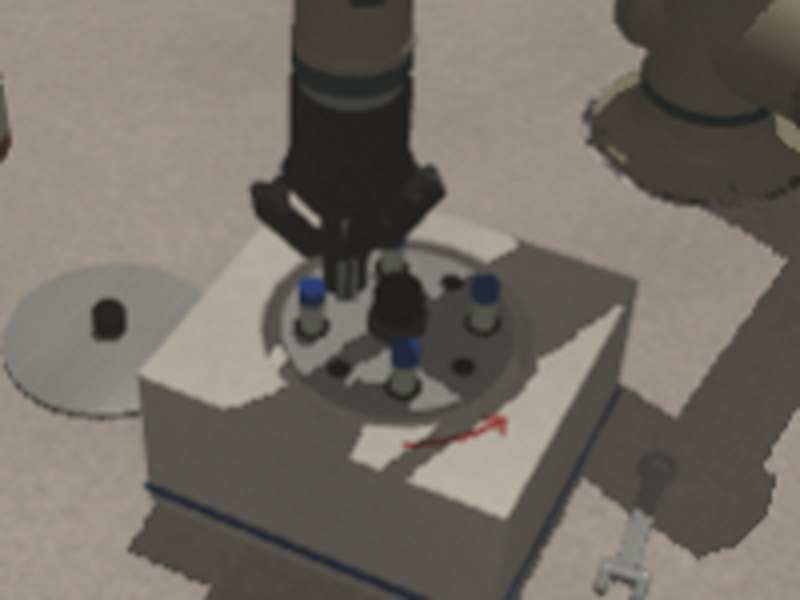

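Request:
servo_tool --rows '[{"dx": 0,"dy": 8,"dz": 0,"yaw": 0},{"dx": 0,"dy": 22,"dz": 0,"yaw": 0},{"dx": 0,"dy": 36,"dz": 0,"yaw": 0},{"dx": 0,"dy": 47,"dz": 0,"yaw": 0},{"dx": 0,"dy": 53,"dz": 0,"yaw": 0},{"dx": 0,"dy": 54,"dz": 0,"yaw": 0},{"dx": 0,"dy": 54,"dz": 0,"yaw": 0}]'

```text
time: 13.45
tcp_pos: [0.6019, 0.0026, 0.1692]
tool_rot: [[-0.678, 0.012, 0.735], [-0.735, 0.0, -0.678], [-0.008, -1.0, 0.008]]
ft_force: [1.1, -1.1, 0.3]
opening: 0.0001
```

```bash
python3 - <<'E'
from h import *
o=bot.get_obs();print(o["tcp_pos"],o["ft_force"],o["time"])
R=o["tool_rot"];d=np.array([.5405,.0075,o["tcp_pos"][2]])-o["tcp_pos"];ax=R.T@d*1000;print("axis in tool",ax)
phi0=np.degrees(np.arctan2(ax[2],ax[0]));print("phi",phi0,np.hypot(ax[0],ax[2]))
p=-52
for inc in [3,3,3,3,3,3]+[4]+[5,8,11,14,17,20,22,20]:
    p+=inc; t=np.radians(p);print(inc,p,"dx %.1f dz %.1f"%(ax[0]-62*np.cos(t),ax[2]-62*np.sin(t)))
a=bot.grab_frame("scene")
cv2.imwrite("pics/s4.png",cv2.resize(a[120:270,230:430],(800,600),interpolation=cv2.INTER_CUBIC))
cv2.imwrite("pics/w4.png",bot.grab_frame("wrist"))
E
```

```text
[0.60185441 0.00264716 0.1691881 ] [ 1.13327274 -1.14806288  0.30715099] 13.45
axis in tool [ 38.02166328  -0.70783396 -48.39179332]
phi -51.843110196758225 61.54195755362514
3 -49 dx -2.7 dz -1.6
3 -46 dx -5.0 dz -3.8
3 -43 dx -7.3 dz -6.1
3 -40 dx -9.5 dz -8.5
3 -37 dx -11.5 dz -11.1
3 -34 dx -13.4 dz -13.7
4 -30 dx -15.7 dz -17.4
5 -25 dx -18.2 dz -22.2
8 -17 dx -21.3 dz -30.3
11 -6 dx -23.6 dz -41.9
14 8 dx -23.4 dz -57.0
17 25 dx -18.2 dz -74.6
20 45 dx -5.8 dz -92.2
22 67 dx 13.8 dz -105.5
20 87 dx 34.8 dz -110.3
```

View pics/w4.png

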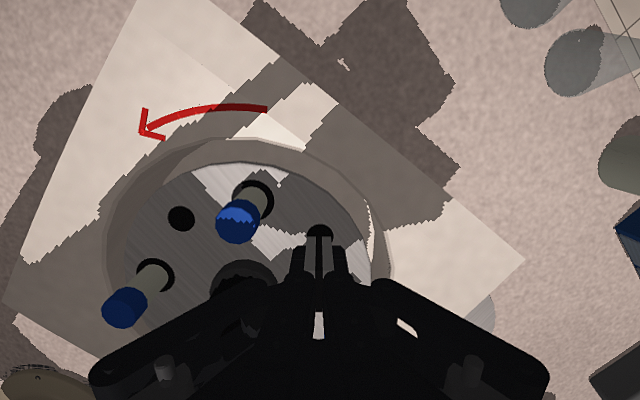

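View pics/s4.png

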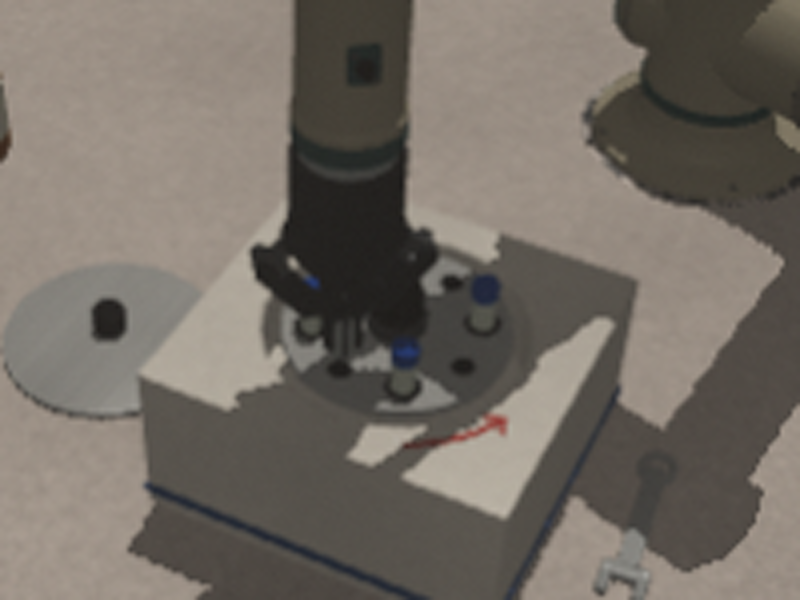

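Request:
servo_tool --rows '[{"dx": -2,"dy": -1,"dz": -1,"yaw": 4},{"dx": -3,"dy": -2,"dz": -3,"yaw": 9},{"dx": -5,"dy": -3,"dz": -4,"yaw": 14},{"dx": -7,"dy": -3,"dz": -6,"yaw": 19},{"dx": -8,"dy": -3,"dz": -8,"yaw": 23},{"dx": -9.5,"dy": -3,"dz": -8.5,"yaw": 25},{"dx": -9.5,"dy": -3,"dz": -8.5,"yaw": 25},{"dx": -9.5,"dy": -3,"dz": -8.5,"yaw": 25}]'

```text
time: 14.22
tcp_pos: [0.6031, 0.0154, 0.1739]
tool_rot: [[-0.925, 0.015, 0.381], [-0.381, -0.0, -0.925], [-0.014, -1.0, 0.006]]
ft_force: [-0.6, -0.1, 0.9]
opening: -0.0004
```

```bash
cat > plan.py <<'E'
from h import *
import sys
o=bot.get_obs();print(o["tcp_pos"],o["ft_force"],o["time"],o["joint_pos"])
R=o["tool_rot"];d=np.array([.5405,.0075,o["tcp_pos"][2]])-o["tcp_pos"];ax=R.T@d*1000;print("axis in tool",ax)
w0=np.degrees(np.arctan2(-d[1],-d[0]));print("world ang",w0,"R",np.hypot(*ax[[0,2]]))
p=w0
for inc in eval(sys.argv[1]):
    p+=inc; t=np.radians(p);q=np.array([.5405+.062*np.cos(t),.0075+.062*np.sin(t),o["tcp_pos"][2]])
    s=R.T@(q-o["tcp_pos"])*1000;print(inc,p.round(1),s.round(1))
E
python3 plan.py "[3,3,3,4,6,9,12,15,18,21,22]"
python3 - <<'E'
from h import *
a=bot.grab_frame("top")
cv2.imwrite("pics/t5.png",cv2.resize(a[150:250,240:400],(800,500),interpolation=cv2.INTER_CUBIC))
cv2.imwrite("pics/w5.png",bot.grab_frame("wrist"))
E
```

```text
[0.60314073 0.01536238 0.17392552] [-0.59843783 -0.06005699  0.90133096] 14.2167 [-5.18105074e+00  1.98293393e+01  8.86530277e+01  6.08320444e-02
  7.06609304e+01  6.24086640e+01]
axis in tool [ 60.90666969  -0.93566639 -16.58854165]
world ang 7.154097048514496 R 63.125289121191244
3 10.2 [ 0.3 -0.  -3.5]
3 13.2 [-0.3 -0.  -6.6]
3 16.2 [-0.7 -0.  -9.9]
4 20.2 [ -1.   -0.1 -14.2]
6 26.2 [ -1.   -0.1 -20.7]
9 35.2 [  0.4  -0.2 -30.3]
12 47.2 [  4.6  -0.3 -42.6]
15 62.2 [ 13.3  -0.5 -56.2]
18 80.2 [ 27.8  -0.8 -69. ]
21 101.2 [ 48.8  -1.1 -77.4]
22 123.2 [ 72.5  -1.5 -77.5]
```

View pics/w5.png

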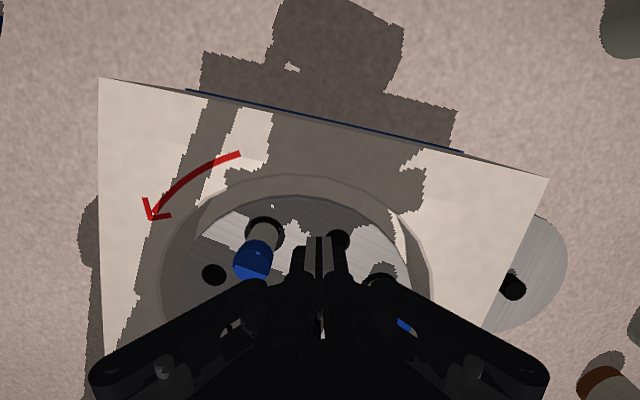

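View pics/t5.png

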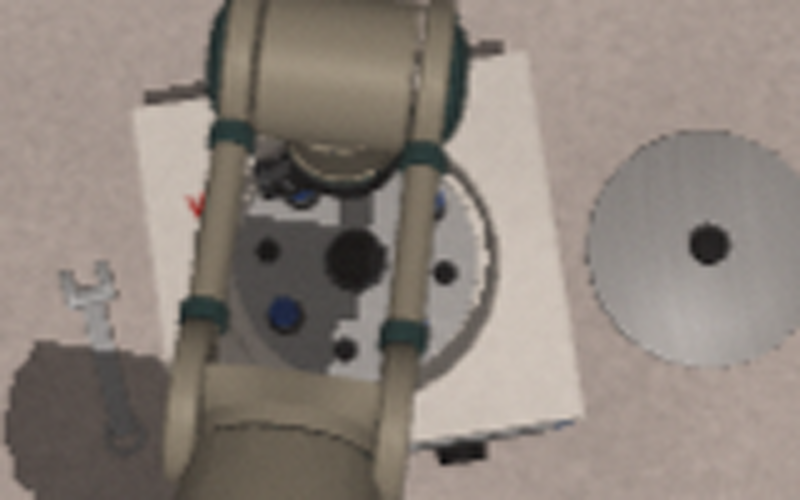

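```bash
python3 plan.py "[3.5,3.5,4.5,6,8.5,11.5,14.5,17.5,20.5,14,6]"
```

```text
[0.60291058 0.01524171 0.17361364] [-0.53332006  0.3002557  -0.66343755] 14.3167 [-5.19319609e+00  1.98427107e+01  8.86786104e+01  5.85046072e-02
  7.06599453e+01  6.24228150e+01]
axis in tool [ 60.65588733  -0.89099866 -16.5856425 ]
world ang 7.071127991232916 R 62.882590639990966
3.5 10.6 [-0.  -0.  -3.9]
3.5 14.1 [-0.7 -0.  -7.6]
4.5 18.6 [ -1.2  -0.1 -12.5]
6 24.6 [ -1.3  -0.1 -19. ]
8.5 33.1 [ -0.3  -0.2 -28.1]
11.5 44.6 [  3.3  -0.3 -40. ]
14.5 59.1 [ 11.   -0.5 -53.6]
17.5 76.6 [ 24.4  -0.7 -66.9]
20.5 97.1 [ 44.3  -1.  -76.4]
14 111.1 [ 59.3  -1.2 -78.6]
6 117.1 [ 65.7  -1.3 -78.4]
```

Request:
servo_tool --rows '[{"dx": 0,"dy": 0,"dz": -4,"yaw": 0},{"dx": -0.7,"dy": 0,"dz": -7.6,"yaw": 0},{"dx": -1.2,"dy": 0,"dz": -12.5,"yaw": 0},{"dx": -1.3,"dy": 0,"dz": -19,"yaw": -5},{"dx": -0.3,"dy": 0,"dz": -28,"yaw": -11},{"dx": 3.3,"dy": 0,"dz": -40,"yaw": -17},{"dx": 11,"dy": 0,"dz": -53.6,"yaw": -23},{"dx": 24.4,"dy": 0,"dz": -67,"yaw": -29},{"dx": 44.3,"dy": 0,"dz": -76.4,"yaw": -35},{"dx": 58,"dy": -30,"dz": -79,"yaw": -38},{"dx": 62,"dy": -68,"dz": -79,"yaw": -38},{"dx": 62,"dy": -90,"dz": -79,"yaw": -38}]'

```text
time: 15.32
tcp_pos: [0.5134, 0.0652, 0.2654]
tool_rot: [[-0.494, 0.017, 0.869], [-0.87, -0.0, -0.494], [-0.008, -1.0, 0.015]]
ft_force: [0.9, 0.3, 0.7]
opening: -0.0001
```

```bash
cat > look.py <<'E'
from h import *
import sys
o=bot.get_obs();print(o["time"],o["tcp_pos"],o["ft_force"])
for k in range(2):
    t=bot.get_obs()["time"];a=bot.grab_frame("scene")
    h=cv2.cvtColor(a,cv2.COLOR_BGR2HSV);m=np.zeros(a.shape[:2],bool);m[160:230,270:390]=1
    for p,s in blobs(m&(h[...,0]>105)&(h[...,0]<128)&(h[...,1]>130)&(h[...,2]>40),5):
        q=plane("scene",*p,.187)[:2]-[.5405,.0075];print(t,k,p,s,np.linalg.norm(q).round(4),np.degrees(np.arctan2(q[1],q[0])).round(1))
cv2.imwrite(f"pics/{sys.argv[1]}.png",cv2.resize(a[120:270,230:430],(800,600),interpolation=cv2.INTER_CUBIC))
E
python3 look.py s6
```

```text
15.3167 [0.51339657 0.06520859 0.26543124] [0.85059028 0.33845428 0.66218178]
15.3167 0 [337.29, 178.41] 17 0.0613 -167.7
15.3167 0 [309.65, 184.71] 17 0.0615 -78.5
15.3167 0 [320.56, 205.08] 25 0.0621 13.1
15.3667 1 [332.19, 177.31] 16 0.0613 -153.1
15.3667 1 [307.88, 188.41] 17 0.0614 -62.9
15.3667 1 [351.25, 194.0] 20 0.0632 117.1
15.3667 1 [325.33, 205.11] 9 0.058 25.0
```

View pics/s6.png

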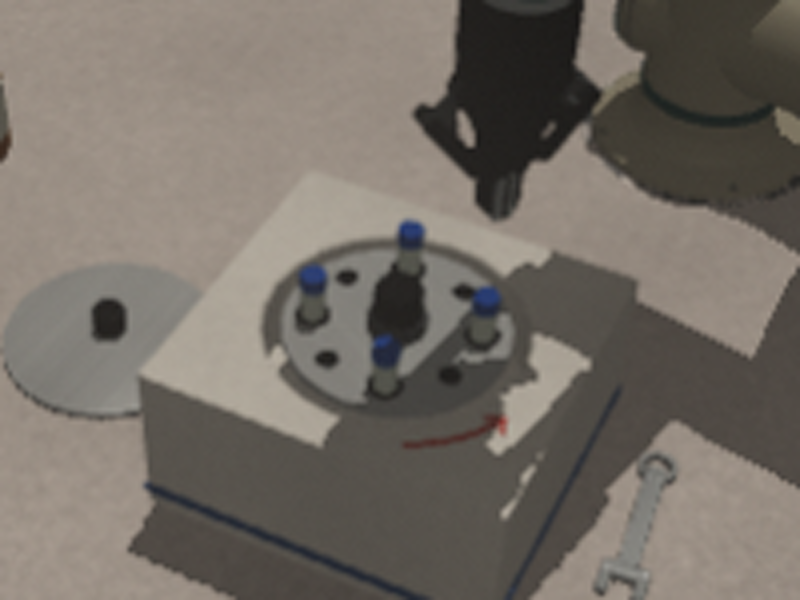

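Request:
servo_tool --rows '[{"dx": 0,"dy": -10,"dz": 0,"yaw": 0},{"dx": 0,"dy": -20,"dz": 0,"yaw": 0},{"dx": 0,"dy": -20,"dz": 0,"yaw": 0},{"dx": 0,"dy": -20,"dz": 0,"yaw": 0},{"dx": 0,"dy": -20,"dz": 0,"yaw": 0},{"dx": 0,"dy": -20,"dz": 0,"yaw": 0},{"dx": 0,"dy": -20,"dz": 0,"yaw": 0},{"dx": 0,"dy": -20,"dz": 0,"yaw": 0}]'

```text
time: 16.08
tcp_pos: [0.5157, 0.0652, 0.2865]
tool_rot: [[-0.494, 0.023, 0.869], [-0.869, -0.0, -0.494], [-0.011, -1.0, 0.02]]
ft_force: [-1.1, 0.6, 0.1]
opening: -0.0001
```

```bash
python3 look.py s7
```

```text
16.0833 [0.5156635  0.06518912 0.28646277] [-1.11730382  0.58660294  0.06854608]
16.0833 0 [328.13, 176.8] 15 0.0625 -141.9
16.0833 0 [307.38, 191.43] 21 0.0618 -50.9
16.0833 0 [352.33, 192.0] 9 0.0659 124.8
16.1333 1 [323.88, 177.41] 17 0.0611 -129.9
16.1333 1 [308.37, 194.47] 19 0.0607 -38.9
```

Request:
servo_tool --rows '[{"dx": 0,"dy": 0,"dz": 0,"yaw": 0},{"dx": 0,"dy": 0,"dz": 0,"yaw": 0},{"dx": 0,"dy": 0,"dz": 0,"yaw": 0},{"dx": 0,"dy": 0,"dz": 0,"yaw": 0},{"dx": 0,"dy": 0,"dz": 0,"yaw": 0},{"dx": 0,"dy": 0,"dz": 0,"yaw": 0},{"dx": 0,"dy": 0,"dz": 0,"yaw": 0},{"dx": 0,"dy": 0,"dz": 0,"yaw": 0},{"dx": 0,"dy": 0,"dz": 0,"yaw": 0},{"dx": 0,"dy": 0,"dz": 0,"yaw": 0}]'

```text
time: 17.02
tcp_pos: [0.5158, 0.0652, 0.2868]
tool_rot: [[-0.494, 0.023, 0.869], [-0.869, -0.0, -0.494], [-0.011, -1.0, 0.021]]
ft_force: [-0.6, -0.3, -0.5]
opening: -0.0001
```

```bash
python3 look.py s8
```

```text
17.0167 [0.51578073 0.06519112 0.28675634] [-0.5690249  -0.29743112 -0.49015457]
17.0167 0 [320.14, 178.07] 14 0.0616 -119.1
17.0167 0 [348.09, 184.82] 11 0.0623 153.6
17.0167 0 [309.19, 196.9] 21 0.0617 -29.4
17.0667 1 [317.14, 178.93] 14 0.0623 -110.2
17.0667 1 [347.12, 183.59] 17 0.0627 159.0
17.0667 1 [311.11, 199.42] 19 0.0618 -18.7
```

Request:
servo_tool --rows '[{"dx": 0,"dy": 0,"dz": 0,"yaw": 0},{"dx": 0,"dy": 0,"dz": 0,"yaw": 0},{"dx": 0,"dy": 0,"dz": 0,"yaw": 0},{"dx": 0,"dy": 0,"dz": 0,"yaw": 0},{"dx": 0,"dy": 0,"dz": 0,"yaw": 0},{"dx": 0,"dy": 0,"dz": 0,"yaw": 0},{"dx": 0,"dy": 0,"dz": 0,"yaw": 0},{"dx": 0,"dy": 0,"dz": 0,"yaw": 0},{"dx": 0,"dy": 0,"dz": 0,"yaw": 0},{"dx": 0,"dy": 0,"dz": 0,"yaw": 0},{"dx": 0,"dy": 0,"dz": 0,"yaw": 0},{"dx": 0,"dy": 0,"dz": 0,"yaw": 0}]'

```text
time: 18.12
tcp_pos: [0.5158, 0.0652, 0.2868]
tool_rot: [[-0.494, 0.024, 0.869], [-0.869, -0.0, -0.494], [-0.011, -1.0, 0.021]]
ft_force: [0.7, -0.1, 0.2]
opening: 0.0001
```

Request:
servo_tool --rows '[{"dx": 0,"dy": 0,"dz": 0,"yaw": 0},{"dx": 0,"dy": 0,"dz": 0,"yaw": 0},{"dx": 0,"dy": 0,"dz": 0,"yaw": 0},{"dx": 0,"dy": 0,"dz": 0,"yaw": 0},{"dx": 0,"dy": 0,"dz": 0,"yaw": 0},{"dx": 0,"dy": 0,"dz": 0,"yaw": 0},{"dx": 0,"dy": 0,"dz": 0,"yaw": 0},{"dx": 0,"dy": 0,"dz": 0,"yaw": 0},{"dx": 0,"dy": 0,"dz": 0,"yaw": 0},{"dx": 0,"dy": 0,"dz": 0,"yaw": 0},{"dx": 0,"dy": 0,"dz": 0,"yaw": 0},{"dx": 0,"dy": 0,"dz": 0,"yaw": 0}]'

```text
time: 19.12
tcp_pos: [0.5158, 0.0652, 0.2867]
tool_rot: [[-0.494, 0.023, 0.869], [-0.869, -0.0, -0.494], [-0.011, -1.0, 0.02]]
ft_force: [-1.0, -0.1, -0.4]
opening: 0.0
```

```bash
python3 look.py s9
```

```text
19.1167 [0.51579126 0.0652123  0.28674191] [-1.03883965 -0.09445413 -0.36147523]
19.1167 0 [323.0, 177.5] 16 0.0613 -127.4
19.1167 0 [308.4, 195.05] 20 0.0612 -36.7
19.1667 1 [322.0, 177.5] 16 0.0621 -124.8
19.1667 1 [348.4, 185.4] 5 0.0619 151.2
19.1667 1 [308.7, 195.65] 20 0.0611 -34.3
```

Request:
servo_tool --rows '[{"dx": 0,"dy": 0,"dz": 0,"yaw": 0},{"dx": 0,"dy": 0,"dz": 0,"yaw": 0},{"dx": 0,"dy": 0,"dz": 0,"yaw": 0},{"dx": 0,"dy": 0,"dz": 0,"yaw": 0},{"dx": 0,"dy": 0,"dz": 0,"yaw": 0},{"dx": 0,"dy": 0,"dz": 0,"yaw": 0},{"dx": 0,"dy": 0,"dz": 0,"yaw": 0},{"dx": 0,"dy": 0,"dz": 0,"yaw": 0},{"dx": 0,"dy": 0,"dz": 0,"yaw": 0},{"dx": 0,"dy": 0,"dz": 0,"yaw": 0},{"dx": 0,"dy": 0,"dz": 0,"yaw": 0},{"dx": 0,"dy": 0,"dz": 0,"yaw": 0}]'

```text
time: 20.22
tcp_pos: [0.5158, 0.0652, 0.2868]
tool_rot: [[-0.494, 0.024, 0.869], [-0.869, -0.0, -0.494], [-0.011, -1.0, 0.021]]
ft_force: [-1.4, 0.5, -0.5]
opening: 0.0003
```

Request:
servo_tool --rows '[{"dx": 0,"dy": 0,"dz": 0,"yaw": 0},{"dx": 0,"dy": 0,"dz": 0,"yaw": 0},{"dx": 0,"dy": 0,"dz": 0,"yaw": 0},{"dx": 0,"dy": 0,"dz": 0,"yaw": 0},{"dx": 0,"dy": 0,"dz": 0,"yaw": 0},{"dx": 0,"dy": 0,"dz": 0,"yaw": 0},{"dx": 0,"dy": 0,"dz": 0,"yaw": 0},{"dx": 0,"dy": 0,"dz": 0,"yaw": 0},{"dx": 0,"dy": 0,"dz": 0,"yaw": 0},{"dx": 0,"dy": 0,"dz": 0,"yaw": 0},{"dx": 0,"dy": 0,"dz": 0,"yaw": 0},{"dx": 0,"dy": 0,"dz": 0,"yaw": 0}]'

```text
time: 21.22
tcp_pos: [0.5158, 0.0652, 0.2867]
tool_rot: [[-0.494, 0.023, 0.869], [-0.869, -0.0, -0.494], [-0.011, -1.0, 0.021]]
ft_force: [-0.1, 0.4, 0.1]
opening: -0.0
```

```bash
python3 look.py s10
```

```text
21.2167 [0.51577335 0.06518715 0.28674984] [-0.07300513  0.43604651  0.0695938 ]
21.2167 0 [343.19, 180.69] 16 0.0625 174.2
21.2167 0 [313.33, 181.27] 15 0.0613 -95.9
21.2167 0 [314.64, 202.32] 22 0.062 -4.8
21.2667 1 [343.19, 180.69] 16 0.0625 174.2
21.2667 1 [313.19, 181.31] 16 0.0615 -95.5
21.2667 1 [314.64, 202.32] 22 0.062 -4.8
```

Request:
servo_tool --rows '[{"dx": 0,"dy": 0,"dz": 0,"yaw": 0},{"dx": 0,"dy": 0,"dz": 0,"yaw": 0},{"dx": 0,"dy": 0,"dz": 0,"yaw": 0},{"dx": 0,"dy": 0,"dz": 0,"yaw": 0},{"dx": 0,"dy": 0,"dz": 0,"yaw": 0},{"dx": 0,"dy": 0,"dz": 0,"yaw": 0},{"dx": 0,"dy": 0,"dz": 0,"yaw": 0},{"dx": 0,"dy": 0,"dz": 0,"yaw": 0},{"dx": 0,"dy": 0,"dz": 0,"yaw": 0},{"dx": 0,"dy": 0,"dz": 0,"yaw": 0},{"dx": 0,"dy": 0,"dz": 0,"yaw": 0},{"dx": 0,"dy": 0,"dz": 0,"yaw": 0}]'

```text
time: 22.32
tcp_pos: [0.5158, 0.0652, 0.2868]
tool_rot: [[-0.494, 0.024, 0.869], [-0.869, -0.0, -0.494], [-0.011, -1.0, 0.021]]
ft_force: [0.0, 0.8, 0.5]
opening: 0.0003
```

```bash
python3 look.py s11
```

```text
22.3167 [0.51582192 0.06517066 0.2867565 ] [0.04387258 0.82658555 0.49213702]
22.3167 0 [343.19, 180.69] 16 0.0625 174.2
22.3167 0 [313.33, 181.27] 15 0.0613 -95.9
22.3167 0 [314.64, 202.32] 22 0.062 -4.8
22.3667 1 [343.19, 180.69] 16 0.0625 174.2
22.3667 1 [313.19, 181.31] 16 0.0615 -95.5
22.3667 1 [314.64, 202.32] 22 0.062 -4.8
```

View pics/s11.png

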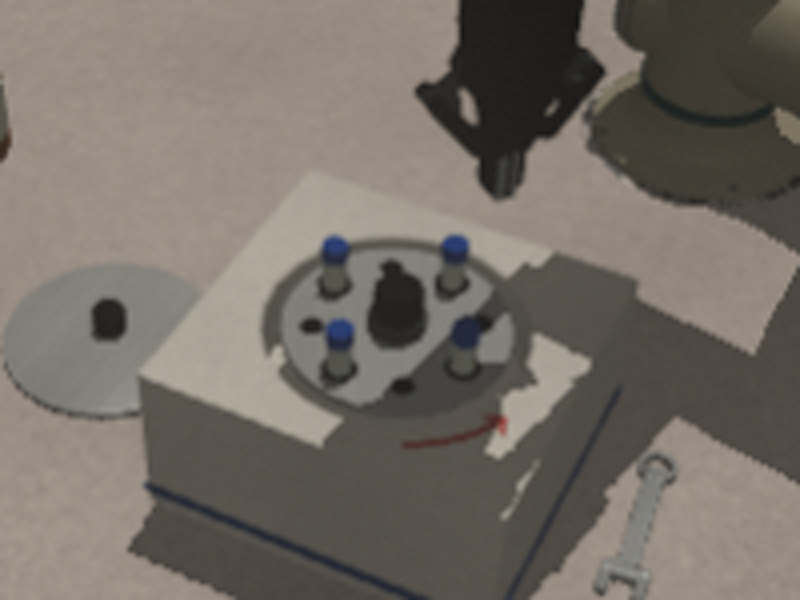

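```bash
python3 -c "
from plant import bot
print(bot.hand_in())"
```

```text
the job is handed in; nothing more can be done
None
```

The rotor was pressed home, spun counter-clockwise by hand and left to coast. It came to rest untouched, and I handed the job in at about 22 s of the 61 s limit; no verdict was reported.

- **Pressing:** The hub slid down at about 6–8 N from a tip height of about 0.201 m to 0.187 m, roughly 13 mm. The push then rose steeply, which marked the stop. I finished with a hold that read 13.6 N and then one that read 16.6 N. Force was only read at the end of each move; the highest reading was 16.6 N down plus 4.1 N sideways.
- **Spin:** I swept the shut fingers against one tube and lifted clear. Picture pairs put the speed at about 5 rad/s just after release, 4.2 rad/s about 0.75 s later and about 0.85 rad/s at 19.1 s. It stopped at about 20 s. I estimate the coast at about 11 rad, well over one turn; this is worked out from those speeds, not counted directly.
- **Last checks:** The cap positions were the same at 21.2 s and 22.4 s to within picture noise, so the rotor was standing still. The fingers were about 0.1 m above it. The lid and spanner looked unmoved in the last picture. I did not measure the bottle, jar, beaker and tube rack again, but the arm stayed well clear of them.
- **Disagreement:** The wrist camera placed the caps 1–2 mm away from where the other cameras did. I used the values from the top and scene cameras.

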